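Right the fallen reagent bottle

ROBOT

A 6-joint arm with a two-finger parallel gripper is mounted at the origin on a cart in front of the work surface, level with it; the furniture and walls round the work are solid. World frame = base frame: x ahead of the robot, y to its left, z up, the work surface at z = 0. Lengths are in m, angles in rad, forces in N, time in s.
With the tool pointing down it reaches from about 0.4 to 0.925 m from the base axis. Payload 12.5 kg.
Tool frame: the origin (TCP) lies midway between the tips of the shut fingers; the grasp point (between the pads) lies 19 mm behind it; z points along the fingers, y is the direction in which the jaws open and shut (so a half turn about z gives the same grasp; the last joint's range is limited). The gripper opens to 95 mm and grips with 3 to 60 N. Pads are 20 mm wide; open, the fingers measure 119 mm over their backs; the gripper's body (75 mm by 180 mm) begins 59 mm behind the grasp point.
Start: joints at [1.065, 0.491, 1.559, -0, 1.092, -0.106], TCP at [0.243, 0.576, 0.215] pointing down, gripper open.
Joint ranges: [-3.1, 3.1], [-0.84, 2.19], [0.05, 2.79], [-1.13, 4.28], [0.06, 2.93], [-2.69, 2.69]. Speed limits (rad/s): [2.22, 2.22, 2.79, 3.14, 3.14, 3.14].

INTERFACE

Orientations are given as [roll, pitch, yaw] about the fixed x, y, z axes, in that order (R = Rz(yaw) Ry(pitch) Rx(roll)).
In Python, from rig import manip gives the robot as it stands. The module is installed in compiled form; this text tells all that it offers.
- The arm moves only by the tool play_rows, never from a script. Its arguments are lists of equal length, an entry for each row: "linear": the shift along the tool's x, y, z in mm, a list of three; "dr": the turn, a rotation vector about the tool's x, y, z in rad, a list of three; "grip": the finger opening in mm, from 0 to 95.1. In form: {"linear": [[dx, dy, dz], ...], "dr": [[wx, wy, wz], ...], "grip": [grip, ...]}. A call has 1 to 8 rows; each row shifts and turns the commanded pose from where the row before left it, along the tool's axes as they then stand; what a row does not reach is not made up. A row lasts 1/12 s, in which the tool goes at most 41.7 mm and 7.16 degrees, less where a joint would pass 70% of its speed; a pose out of reach is approached as far as the arm can. A call is refused whole if a number of a shift passes 41.7 or a number of a turn 0.125, either way. A call with a gripper value outside its range is refused whole. The fingers move at their own pace and stop on an object; "force" is the grip in N (left out, the last holds). Time passes only in rows, so rows that do not move let the fingers close. It gives the time, the measured TCP pose, the force and the opening at its end, in the units of the state.
- manip.state(): the state, without advancing time (a new reading comes with each control period).
- manip.camera(name): name is "scene" or "side" or "wrist"; returns a dict with "img" (420x560x3 uint8, blue, green, red), "camera_matrix" (3x3 intrinsics, pixels), "xyz" and "attitude" of the camera in the world. Camera axes: x right, y up, looking along -z (the intrinsics and any distortion apply to the point x, -y, -z); pixel columns grow to the right and rows downward; lengths in m; the calibration is good to about 2 mm. A picture is of the moment at which its call begins. There is no depth.
- manip.hand_in(): hands the job in, once; it reports no verdict.
The state is a dict: "clock": time; "joint_pos": joint angles; "joint_velocities": joint speeds; "tau": joint torques, N m; "tool_pos": TCP position; "tool_rot": TCP orientation; "ft_force": force on the tool from outside, world axes, zero at the start; "moment": the same for the moment, N m; "opening": opening from 0.0 (shut) to 1.0 (fully open).
Only numpy, scipy, OpenCV 4.12 (cv2) and the standard library are available. Lean on these libraries where they do the work, as an engineer would, in place of code of your own. Each camera call takes 0.05 s, during which the arm holds its last target.

TASK

A brown screw-cap bottle has been knocked over and lies on its side on the bench. Stand it upright, cap up, wholly on the round black rubber pad, setting it down gently, and let go. Leave the other bottles standing where they are.

Things in the scene. Friction and masses are not known exactly. Their poses are not given: they have to be found in the camera images.
- fallen_bottle_center (a point): The brown bottle on its side; 115 mm long, 110 to 225 g: straight round body 54 mm across for 80 mm from its underside, then shoulder and black screw cap (40 mm across). Point on its axis, 57.5 mm from both ends; z axis from underside to cap. It lies level on the worktop, axis 27 mm up, cap end pointing left and towards the robot (15 to 70 degrees from +y towards -x); it rolls if pushed.
- bottle_pad_top (a point): The round black rubber pad fixed to the worktop, 140 mm across, 4 mm thick: the centre of its top face, z up.
- standing_bottle_1_center (a point): One of the two bottles of the same kind (54 mm across, 115 mm tall) that stand upright on the worktop: its centre half-way up, z axis towards its cap. Not to be moved.
- standing_bottle_2_center (a point): The other standing bottle, same as standing_bottle_1_center. Not to be moved.
Mind the look-alikes: they are no part of the job. What is shaped like the part that bears bottle_pad_top but purple is not meant.

How it is judged:
By the outcome, as a careful person would: the job done as asked, in the order asked, and still so for the second after the job is handed in, with the robot touching nothing.
It also fails if it takes over 45 s, if anything falls off the work surface, if the arm or the gripper's body presses on something with over 40 N, if the wrist force passes 120 N, or if a joint passes its speed limit or range.

## Working session

There is one attempt and no reset: what is moved stays moved. The work goes in short steps, Python scripts to look and compute and a tool call to move; the robot and the scene stay as the last step left them, time stands still between calls to the robot, and variables do not carry over. Pictures are saved under pics/ and viewed, and the job is handed in when it is done.

Besides the shell and the picture viewer there is one more tool, called after "Request:" by a JSON object that holds its "name" and its "arguments", one argument or row to a line. play_rows: Moves the arm, as the interface text tells. Its arguments: {"type":"object","properties":{"linear":{"type":"array"},"dr":{"type":"array"},"grip":{"type":"array"},"force":{"type":"number"}},"required":["linear","dr","grip"]}

```bash
mkdir -p pics
python3 - <<'E'
from rig import manip
import cv2,json
s=manip.state()
print({k:s[k] for k in ('clock','tool_pos','tool_rot','opening','ft_force')})
for n in ("scene","side","wrist"):
    c=manip.camera(n); cv2.imwrite(f"pics/{n}0.png",c["img"]); print(n,c["camera_matrix"],c["xyz"],c["attitude"],c.keys())
E
```

```text
{'clock': 0.0, 'tool_pos': array([0.24312485, 0.57549659, 0.2140525 ]), 'tool_rot': array([-3.14045303e+00, -8.27071119e-05,  2.74184383e+00]), 'opening': 0.9966901840830226, 'ft_force': array([-0.24093402, -1.06613272,  0.1298404 ])}
scene [[499.32680388   0.         287.12196001]
 [  0.         499.32680388 203.90958163]
 [  0.           0.           1.        ]] [-0.10606819 -0.53416261  0.680246  ] [ 0.97469365 -0.02110015 -0.95052579] dict_keys(['img', 'camera_matrix', 'xyz', 'attitude'])
side [[395.87985307   0.         287.18273518]
 [  0.         395.87985307 209.80210242]
 [  0.           0.           1.        ]] [0.39843721 0.59994021 0.59575159] [ 0.8825455  -0.0053868  -2.77620438] dict_keys(['img', 'camera_matrix', 'xyz', 'attitude'])
wrist [[292.72828355   0.         273.57537355]
 [  0.         292.72828355 209.74014975]
 [  0.           0.           1.        ]] [0.16715978 0.60782887 0.38455505] [-2.95580347e-01  8.67017294e-04  1.16996821e+00] dict_keys(['img', 'camera_matrix', 'xyz', 'attitude'])
```

View pics/scene0.png

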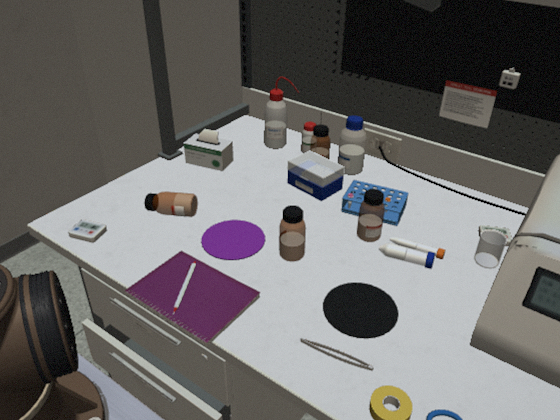

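View pics/side0.png

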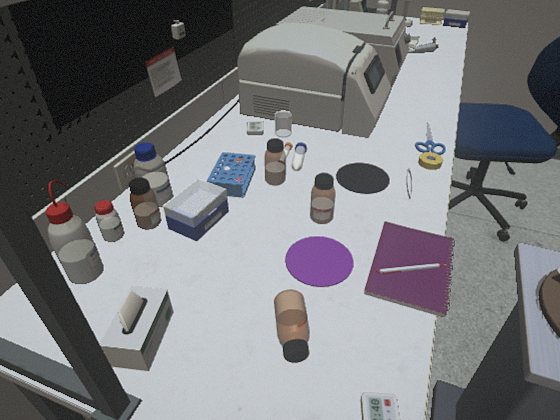

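View pics/wrist0.png

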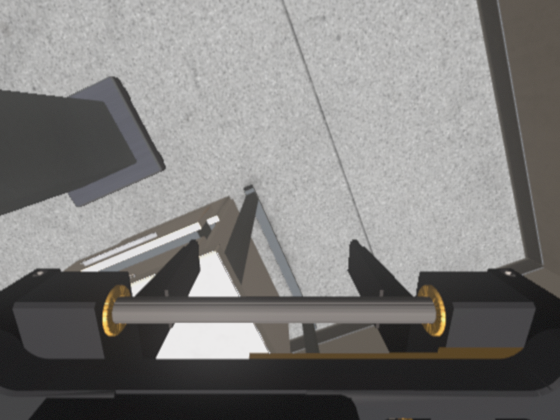

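The fallen bottle is at scene (172,204) and side (291,325), with its black cap at scene (152,202) and side (294,350). The black pad is at scene (360,309) and side (363,178). Possible mix-ups:
- **Pad:** the purple disc at scene (233,239), which is not meant.
- **Bottles:** the standing brown ones at scene (292,233), (371,215) and (320,140).

Next I measure and check crops.

```bash
cat > h.py <<'E'
import numpy as np,cv2
from scipy.spatial.transform import Rotation as R
CAL={}
def ray(c,u,v):
    K=c["camera_matrix"]; d=np.array([(u-K[0,2])/K[0,0],-(v-K[1,2])/K[1,1],-1.])
    return np.array(c["xyz"]),R.from_euler('xyz',c["attitude"]).as_matrix()@d
def onz(c,u,v,z):
    o,d=ray(c,u,v); return o+d*(z-o[2])/d[2]
def proj(c,p):
    q=R.from_euler('xyz',c["attitude"]).as_matrix().T@(np.array(p)-c["xyz"]); K=c["camera_matrix"]
    return K[0,0]*q[0]/-q[2]+K[0,2], K[1,1]*-q[1]/-q[2]+K[1,2]
def tri(c1,p1,c2,p2):
    o1,d1=ray(c1,*p1);o2,d2=ray(c2,*p2)
    s=np.linalg.lstsq(np.c_[d1,-d2],o2-o1,rcond=None)[0]
    a=o1+d1*s[0];b=o2+d2*s[1]; return (a+b)/2,np.linalg.norm(a-b)
E
python3 - <<'E'
from rig import manip
from h import *
import pickle
cs={n:manip.camera(n) for n in("scene","side")}
pickle.dump(cs,open("c0.pkl","wb"))
roi={"scene":{"pad":(315,275,90,70),"bot":(135,180,75,45)},"side":{"pad":(325,155,75,45),"bot":(260,280,65,90)}}
for n,c in cs.items():
    im=c["img"]; hsv=cv2.cvtColor(im,cv2.COLOR_BGR2HSV)
    for k,(x,y,w,h) in roi[n].items():
        sub=hsv[y:y+h,x:x+w]
        dark=((sub[...,2]<60)*255).astype(np.uint8)
        m = dark if k=="pad" else (((sub[...,1]>70)|(sub[...,2]<60))*255).astype(np.uint8)
        for nm,mm in ((k,m),("cap",dark)):
            if k=="pad" and nm=="cap": continue
            nn,l,st,ce=cv2.connectedComponentsWithStats(mm); i=1+np.argmax(st[1:,4])
            print(n,nm,st[i]+np.array([x,y,0,0,0]),ce[i]+[x,y])
            if nm=="pad":
                ct=max(cv2.findContours(mm,0,2)[0],key=cv2.contourArea).reshape(-1,2)+[x,y]
                P=np.array([onz(c,u,v,.004)[:2] for u,v in ct.astype(float)])
                (cx,cy),r=cv2.minEnclosingCircle(P.astype(np.float32)*1000); print("pad",cx,cy,r,P.mean(0))
        cv2.imwrite(f"pics/crop_{n}_{k}.png",cv2.resize(np.hstack([im[y:y+h,x:x+w],cv2.cvtColor(m,8)]),None,fx=4,fy=4))
# combined
a=[cv2.resize(cs[n]["img"][y:y+h,x:x+w],(390,280)) for n in roi for (x,y,w,h) in roi[n].values()]
cv2.imwrite("pics/crops.png",np.vstack([np.hstack(a[:2]),np.hstack(a[2:])]))
E
```

```text
scene pad [ 323  283   75   55 3189] [360.03229853 310.13170273]
pad 514.5045166015625 -273.5367431640625 69.09092712402344 [ 0.5126805  -0.27110352]
scene bot [146 191  51  24 855] [170.8994152  201.13450292]
scene cap [146 193  12  17 151] [150.95364238 201.14569536]
side pad [325 174   8  15  33] [329.39393939 181.72727273]
pad 599.9589233398438 -220.33584594726562 31.504562377929688 [ 0.59323813 -0.21962703]
side bot [277 309  30  33 651] [291.29339478 325.2749616 ]
side cap [281 345  26  18  80] [292.7875 356.2625]
```

View pics/crops.png

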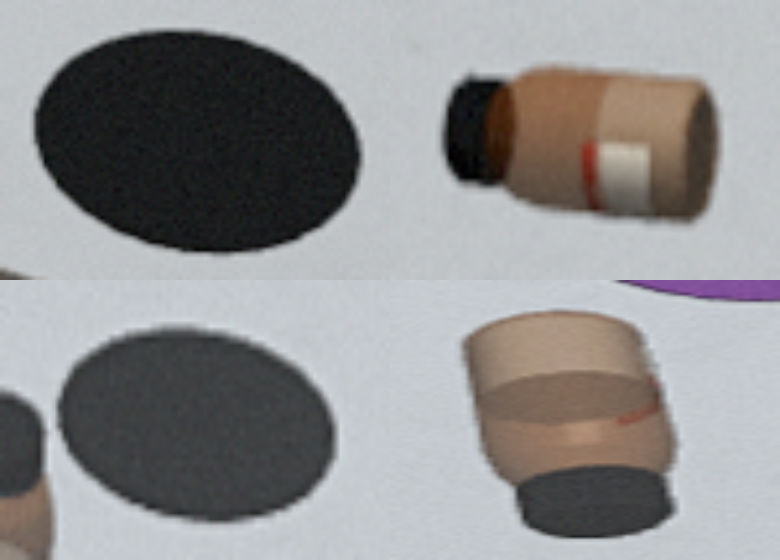

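View pics/crop_side_bot.png

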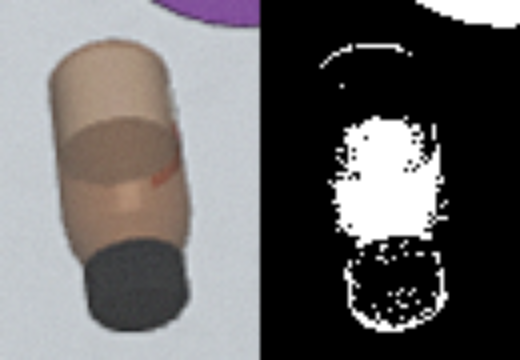

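View pics/crop_scene_bot.png

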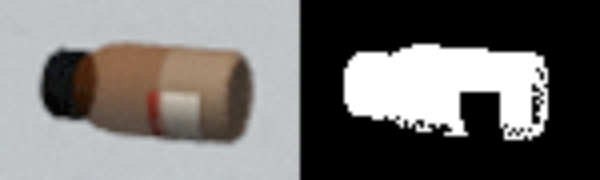

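Run:
```python
from h import *
import pickle
cs=pickle.load(open("c0.pkl","rb"))
roi={"scene":{"pad":(315,275,90,70),"bot":(135,180,75,45)},"side":{"pad":(325,155,75,45),"bot":(260,286,65,84)}}
out=[];sil={}
for n,c in cs.items():
    for k,(x,y,w,h) in roi[n].items():
        sub=c["img"][y:y+h,x:x+w].astype(float)
        if k=="pad": m=sub.max(2)<110
        else:
            bg=np.median(sub[-8:].reshape(-1,3),0); print("bg",bg)
            m=np.abs(sub-bg).max(2)>28
        m=(m*255).astype(np.uint8)
        if k=="pad": m=cv2.morphologyEx(m,cv2.MORPH_OPEN,np.ones((3,3)))
        nn,l,st,ce=cv2.connectedComponentsWithStats(m)
        ok=[i for i in range(1,nn)]; i=max(ok,key=lambda i:st[i,4]); mm=((l==i)*255).astype(np.uint8)
        ct=max(cv2.findContours(mm,0,cv2.CHAIN_APPROX_NONE)[0],key=cv2.contourArea).reshape(-1,2)+[x,y]
        if k=="pad":
            P=np.array([onz(c,u,v,.004)[:2] for u,v in ct.astype(float)]);A=np.c_[2*P,np.ones(len(P))]
            s=np.linalg.lstsq(A,(P**2).sum(1),rcond=None)[0]; print(n,"pad",s[:2],np.sqrt(s[2]+s[0]**2+s[1]**2))
        else:
            sil[n]=ct; print(n,ct.min(0),ct.max(0)); out.append(cv2.resize(mm,(390,390)))
pickle.dump(sil,open("sil.pkl","wb"))
cv2.imwrite("pics/mask.png",np.hstack(out))
# standing bottles rough
for n,ps in (("scene",[(292,255),(370,236)]),("side",[(321,218),(275,181)])):
    for p in ps: print(n,p,onz(cs[n],*p,0.0))
for p,q in (((292,214),(323,181)),((373,197),(276,146))): print("caps tri",tri(cs["scene"],p,cs["side"],q))
print("rough fallen",onz(cs["scene"],172,204,.027),onz(cs["side"],291,327,.027))
```

```text
scene pad [ 0.51468705 -0.27367288] 0.06845522064911712
bg [199. 196. 193.]
scene [145 190] [198 215]
side pad [ 0.51774406 -0.27008353] 0.06766991870780699
bg [205. 200. 195.]
side [272 289] [307 362]
scene (292, 255) [ 0.56837619 -0.08268679  0.        ]
scene (370, 236) [ 0.72676296 -0.18405462  0.        ]
side (321, 218) [ 0.57075443 -0.07834714  0.        ]
side (275, 181) [ 0.72587485 -0.17634162  0.        ]
caps tri (array([ 0.57180608, -0.07795891,  0.10323112]), np.float64(0.0025797846212396777))
caps tri (array([ 0.72322798, -0.17936646,  0.10350487]), np.float64(0.0012173390129283904))
rough fallen [0.5239818  0.22585265 0.027     ] [0.52711838 0.23723404 0.027     ]
```

View pics/mask.png

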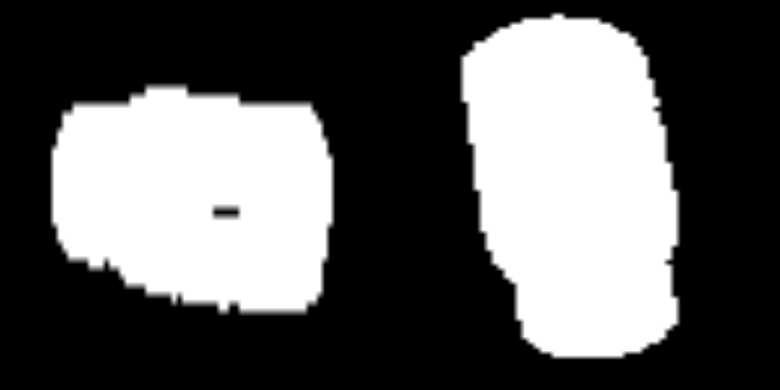

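Run:
```python
from h import *
import pickle
cs=pickle.load(open("c0.pkl","rb"));sil=pickle.load(open("sil.pkl","rb"))
z=.027
for n in cs:
    c=cs[n];ct=sil[n].astype(float)
    if n=="scene":
        s=ct[(ct[:,0]>167)&(ct[:,0]<191)]; a=s[s[:,1]<202]-[0,.5]; b=s[s[:,1]>=210]+[0,.5]
    else:
        s=ct[(ct[:,1]>303)&(ct[:,1]<332)]; a=s[s[:,0]<290]-[.5,0]; b=s[s[:,0]>295]+[.5,0]
    nn=[]
    for g in (a,b):
        vx,vy,x0,y0=cv2.fitLine(g.astype(np.float32),2,0,.01,.01).ravel()
        o,d1=ray(c,x0,y0);_,d2=ray(c,x0+20*vx,y0+20*vy)
        q=np.cross(d1,d2);nn.append(q/np.linalg.norm(q))
    if nn[0]@nn[1]<0: nn[1]=-nn[1]
    N=nn[0]+nn[1]; N/=np.linalg.norm(N)
    d=np.cross(N,[0,0,1]);d/=np.linalg.norm(d)
    if d[1]<0:d=-d
    # point on axis nearest to approx centre
    o=np.array(c["xyz"]); p=np.array([.525,.23,z]); nh=N[:2]
    p[:2]-=nh*(N@(p-o))/(nh@nh)
    # check radius
    dist=[abs(q@(p-o)) for q in nn]
    print(n,"axis pt",p,"dir",d,"deg from +y to -x",np.degrees(np.arctan2(-d[0],d[1])),"radius",dist)
    np.save(f"ax_{n}.npy",np.r_[p,d])
# ends
for n in cs:
    c=cs[n]
    for m in cs:
        v=np.load(f"ax_{m}.npy");p,d=v[:3],v[3:]
        # predicted silhouette extents by t: circle rims
        e=np.cross([0,0,1],d);th=np.linspace(0,6.28,90)
        def rim(t,r): return np.array([proj(c,p+d*t+r*(np.cos(f)*e+np.sin(f)*np.array([0,0,1]))) for f in th])
        ct=sil[n]; ax=0 if n=="scene" else 1
        res=[]
        for r,sg in ((.027,-1),(.020,1)):
            ts=np.linspace(.02,.09,141)*sg
            # base at max col (scene)/min row (side); cap opposite
            big=(sg<0)==(n=="scene")
            val=[(rim(t,r)[:,ax].max() if big else rim(t,r)[:,ax].min()) for t in ts]
            tgt=ct[:,ax].max()+.5 if big else ct[:,ax].min()-.5
            res.append(ts[np.argmin(np.abs(np.array(val)-tgt))])
        print(n,"with axis",m,"t base,cap",res,"len",res[1]-res[0],"centre",p+d*(sum(res)/2))
```

```text
scene axis pt [0.52833008 0.23184936 0.027     ] dir [-0.48550579  0.87423345  0.        ] deg from +y to -x 29.045615972602395 radius [np.float64(0.02815066714296173), np.float64(0.028150667142961484)]
side axis pt [0.53024053 0.23268388 0.027     ] dir [-0.45583624  0.89006366 -0.        ] deg from +y to -x 27.11875234014902 radius [np.float64(0.027197837451071055), np.float64(0.02719783745107103)]
scene with axis scene t base,cap [np.float64(-0.056499999999999995), np.float64(0.056999999999999995)] len 0.11349999999999999 centre [0.52820871 0.23206792 0.027     ]
scene with axis side t base,cap [np.float64(-0.055499999999999994), np.float64(0.057999999999999996)] len 0.11349999999999999 centre [0.52967074 0.23379646 0.027     ]
side with axis scene t base,cap [np.float64(-0.05399999999999999), np.float64(0.057499999999999996)] len 0.11149999999999999 centre [0.52748045 0.23337927 0.027     ]
side with axis side t base,cap [np.float64(-0.05399999999999999), np.float64(0.057499999999999996)] len 0.11149999999999999 centre [0.52944282 0.23424149 0.027     ]
```

```bash
cat >> h.py <<'E'
def state():
    from rig import manip
    s=manip.state(); return s,np.array(s["tool_pos"]),R.from_euler('xyz',s["tool_rot"])
def plan(target,Rt,n=None,seq=True):
    """interpolated rows (tool frame) to target; prints rounded rows"""
    s,p,r=state(); target=np.array(target)
    rv=(r.inv()*Rt).as_rotvec(); D=np.linalg.norm(target-p)
    n0=int(np.ceil(max(D/.038,np.abs(rv).max()/.11,1))); n=n or n0
    cp,cr=p.copy(),r
    print("t",round(s["clock"],2),"dist",D.round(4),"rot",rv.round(3),"rows",n,"joints",np.round(s["joint_pos"],2))
    L=[];W=[]
    for i in range(n):
        tp=p+(target-p)*(i+1)/n; tr=r*R.from_rotvec(rv*(i+1)/n)
        l=np.round(cr.inv().apply(tp-cp)*1000,1 if n>1 else 1); w=np.round((cr.inv()*tr).as_rotvec(),3)
        cp=cp+cr.apply(l/1000); cr=cr*R.from_rotvec(w); L.append(l.tolist());W.append(w.tolist())
    print("linear",L);print("dr",W)
C=np.array([.529,.2335,.027]); ang=np.radians(28.0); d=np.array([-np.sin(ang),np.cos(ang),0])
TH=np.radians(30)
def frame(xh,tilt):
    """tool x along horizontal xh when pointing down, then turn about tool y by tilt"""
    xh=np.array(xh)/np.linalg.norm(xh); z=np.array([0,0,-1.]); y=np.cross(z,xh)
    return R.from_matrix(np.c_[xh,y,z])*R.from_rotvec([0,tilt,0])
Rp=frame(d,-TH); zp=Rp.apply([0,0,1])
Gp=C-.003*d-.004*zp; Tp=Gp+.019*zp
E
python3 - <<'E'
from h import *
print(Tp,zp); plan(Tp-.14*zp,Rp)
E
```

```text
[0.53392945 0.22422905 0.01400962] [ 0.23473578 -0.4414738  -0.8660254 ]
t 0.25 dist 0.3958 rot [ 0.178 -0.503  0.667] rows 11 joints [ 1.07  0.49  1.56  0.    1.09 -0.11]
linear [[-31.8, -15.1, 7.2], [-32.4, -13.1, 8.9], [-32.6, -10.9, 10.5], [-32.7, -8.7, 12.3], [-32.5, -6.6, 13.8], [-32.2, -4.4, 15.4], [-31.7, -2.2, 17.0], [-31.0, 0.0, 18.3], [-29.9, 2.2, 19.8], [-28.9, 4.3, 21.0], [-27.6, 6.4, 22.3]]
dr [[0.016, -0.046, 0.061], [0.016, -0.045, 0.06], [0.017, -0.046, 0.061], [0.016, -0.046, 0.06], [0.016, -0.046, 0.061], [0.016, -0.045, 0.061], [0.016, -0.046, 0.06], [0.017, -0.046, 0.061], [0.016, -0.045, 0.06], [0.016, -0.046, 0.061], [0.016, -0.046, 0.061]]
```

Request:
{"name": "play_rows", "arguments": {
  "linear": [
    [-32,-15,7],
    [-32,-13,9],
    [-33,-11,10],
    [-33,-9,12],
    [-32,-7,14],
    [-32,-4,15],
    [-32,-2,17],
    [-31,0,18]
  ],
  "dr": [
    [0.016,-0.046,0.061],
    [0.016,-0.046,0.061],
    [0.016,-0.046,0.061],
    [0.016,-0.046,0.061],
    [0.016,-0.046,0.061],
    [0.016,-0.046,0.061],
    [0.016,-0.046,0.061],
    [0.016,-0.046,0.061]
  ],
  "grip": [95,95,95,95,95,95,95,95],
  "force": 30
}}

```text
clock: 0.92
tool_pos: [0.4315, 0.3637, 0.1586]
tool_rot: [-3.107, 0.386, 2.252]
ft_force: [0.1, 0.5, -0.1]
opening: 0.996
```

Request:
{"name": "play_rows", "arguments": {
  "linear": [
    [-30,2,20],
    [-29,4,21],
    [-28,6,22],
    [0,0,0],
    [0,0,0]
  ],
  "dr": [
    [0.016,-0.046,0.061],
    [0.016,-0.046,0.061],
    [0.016,-0.046,0.061],
    [0,0,0],
    [0,0,0]
  ],
  "grip": [95,95,95,95,95]
}}

```text
clock: 1.33
tool_pos: [0.5008, 0.2839, 0.1369]
tool_rot: [3.138, 0.525, 2.052]
ft_force: [-1.0, -0.0, -0.4]
opening: 1.001
```

Run:
```python
from h import *
from rig import manip
plan(Tp-.07*zp,Rp)
c=manip.camera("wrist"); cv2.imwrite("pics/w1.png",c["img"])
for t in (-.0575,.0225,.0575): print(t,proj(c,C+t*d))
import pickle;pickle.dump(c,open("cw1.pkl","wb"))
```

```text
t 1.33 dist 0.0706 rot [-0.     0.002 -0.006] rows 2 joints [ 0.64  0.58  1.75 -0.63  1.    0.55]
linear [[1.2, 0.6, 35.3], [1.2, 0.7, 35.2]]
dr [[-0.0, 0.001, -0.003], [-0.0, 0.001, -0.003]]
-0.0575 (np.float64(275.0811302778042), np.float64(232.87949244692172))
0.0225 (np.float64(274.84870294240443), np.float64(182.10660273565352))
0.0575 (np.float64(274.7143551191788), np.float64(152.75881883643035))
```

View pics/w1.png

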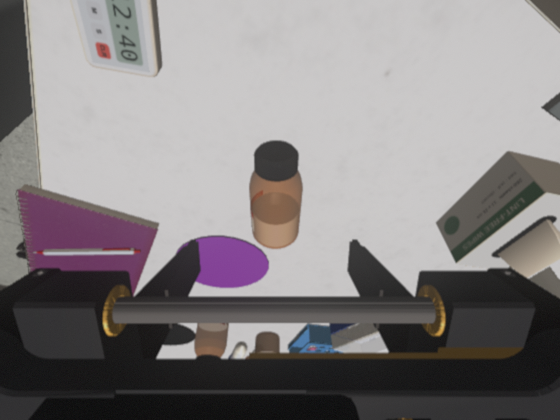

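The wrist view shows the bottle's cap at (276,158) and its base at (275,240). It lies upright in the image and midway between the fingers, within about 1 px of the predicted axis. I descend along the tool.

Request:
{"name": "play_rows", "arguments": {
  "linear": [
    [1,0,24],
    [1,0,24],
    [0,1,24],
    [0,0,24],
    [0,0,16],
    [0,0,14],
    [0,0,14],
    [0,0,0]
  ],
  "dr": [
    [0,0.001,-0.003],
    [0,0.001,-0.003],
    [0,0,0],
    [0,0,0],
    [0,0,0],
    [0,0,0],
    [0,0,0],
    [0,0,0]
  ],
  "grip": [95,95,95,95,95,95,95,95]
}}

```text
clock: 2.05
tool_pos: [0.5332, 0.2246, 0.0139]
tool_rot: [-3.141, 0.523, 2.061]
ft_force: [0.5, -0.1, 0.2]
opening: 1.001
```

Run:
```python
from h import *
from rig import manip
plan(Tp,Rp)
print(manip.state()["ft_force"])
c=manip.camera("wrist"); cv2.imwrite("pics/w2.png",c["img"])
```

```text
t 2.05 dist 0.0008 rot [ 0.    -0.     0.002] rows 1 joints [ 0.52  0.76  1.84 -0.83  0.75  0.71]
linear [[-0.7, 0.5, 0.2]]
dr [[0.0, -0.0, 0.002]]
[ 0.48391072 -0.10582685  0.2118658 ]
```

View pics/w2.png

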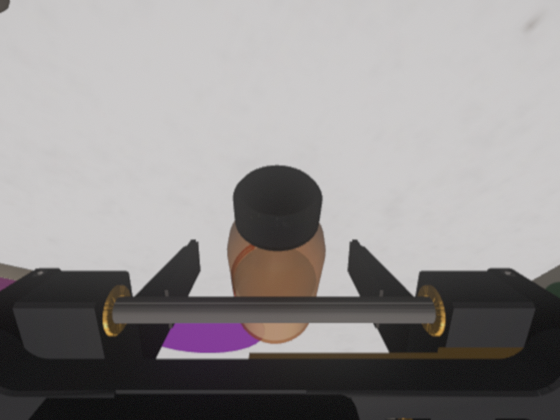

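The bottle sits between the fingers, cap at (277,205), centred on the gap (~273). I close.

Request:
{"name": "play_rows", "arguments": {
  "linear": [
    [0,0,0],
    [0,0,0],
    [0,0,0],
    [0,0,0],
    [0,0,0],
    [0,0,0],
    [0,0,0],
    [0,0,0]
  ],
  "dr": [
    [0,0,0],
    [0,0,0],
    [0,0,0],
    [0,0,0],
    [0,0,0],
    [0,0,0],
    [0,0,0],
    [0,0,0]
  ],
  "grip": [70,55,45,45,45,45,45,45],
  "force": 35
}}

```text
clock: 2.77
tool_pos: [0.5336, 0.2253, 0.0156]
tool_rot: [3.14, 0.523, 2.06]
ft_force: [-1.0, 0.7, 1.1]
opening: 0.558
```

Request:
{"name": "play_rows", "arguments": {
  "linear": [
    [0,0,0],
    [0,0,0],
    [0,0,-5],
    [0,0,-10],
    [0,0,-20],
    [0,0,-30],
    [0,0,-30],
    [0,0,0]
  ],
  "dr": [
    [0,0,0],
    [0,0,0],
    [0,0,0],
    [0,0,0],
    [0,0,0],
    [0,0,0],
    [0,0,0],
    [0,0,0]
  ],
  "grip": [45,45,45,45,45,45,45,45]
}}

```text
clock: 3.43
tool_pos: [0.5114, 0.2702, 0.1025]
tool_rot: [3.132, 0.522, 2.059]
ft_force: [0.6, 0.7, -1.5]
opening: 0.558
```

Run:
```python
from h import *
from rig import manip
s=manip.state();print(s["opening"],s["ft_force"],s["moment"],s["joint_pos"])
for n in ("wrist","side","scene"):
    c=manip.camera(n); cv2.imwrite(f"pics/{n}3.png",c["img"])
c0=np.array([[.516,-.272,.004]])
# what's around the pad on right side
c=manip.camera("scene")
for p in ((480,345),(500,290),(490,265),(335,353),(305,345),(370,368),(390,405)): print(p,onz(c,*p,0).round(3))
```

```text
0.5576428333275834 [ 0.59107421  0.67015602 -1.48443513] [0.29634142 0.2384526  0.00770898] [ 0.60569959  0.62672118  1.78008512 -0.67663087  0.91493354  0.58612952]
(480, 345) [ 0.567 -0.482  0.   ]
(500, 290) [ 0.727 -0.47   0.   ]
(490, 265) [ 0.79  -0.431  0.   ]
(335, 353) [ 0.402 -0.288  0.   ]
(305, 345) [ 0.386 -0.238  0.   ]
(370, 368) [ 0.41 -0.35 -0.  ]
(390, 405) [ 0.368 -0.407 -0.   ]
```

View pics/side3.png

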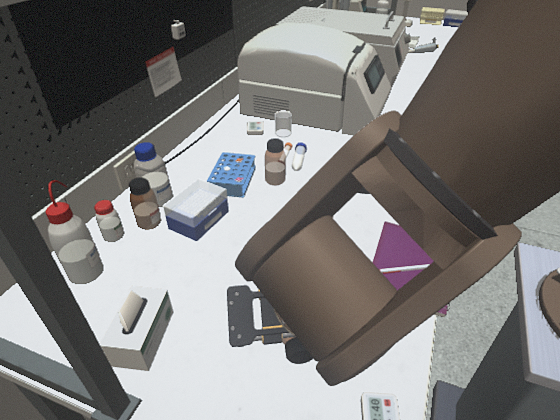

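View pics/scene3.png

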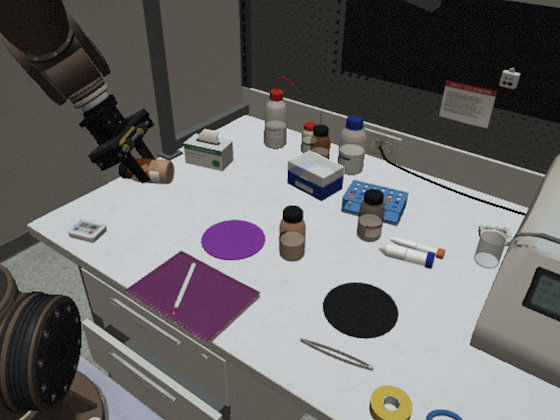

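The bottle is held: the opening is 53 mm and the scene view shows it in the jaws at (150,172). Before choosing the placing direction I fit the arm's kinematics from the logged joints, to check that the placing pose is within range.

```bash
cat > kin.py <<'E'
from h import *
from scipy.optimize import least_squares
Q=lambda ax,a:R.from_rotvec(np.array(ax,float)*a)
def fk(q,P):
    h,r0,L1,L2,a,Lt,off=P
    A=Q([0,0,1],q[0]);B=A*Q([0,1,0],q[1])
    p=A.apply([r0,0,h])+B.apply([0,0,L1])
    D=B*Q([0,1,0],q[2]); p=p+D.apply([a,0,L2])
    E=D*Q([0,0,1],s4*q[3])*Q([0,1,0],q[4]); w=p.copy()
    F=E*Q([0,0,1],s6*q[5]+np.pi/2*k6)
    return p+F.apply([0,0,Lt]),F,w
s4=1;s6=1;k6=-1
data=[([1.065,.491,1.559,0,1.092,-.106],[.2431,.5755,.2141],[-3.1405,0,2.7418]),
([.64,.58,1.75,-.63,1.0,.55],[.5008,.2839,.1369],[3.138,.525,2.052]),
([.52,.76,1.84,-.83,.75,.71],[.5332,.2246,.0139],[-3.141,.523,2.061]),
([.6057,.6267,1.7801,-.6766,.9149,.5861],[.5114,.2702,.1025],[3.132,.522,2.059])]
E
python3 - <<'E'
import kin
from kin import *
best=None
for a,b,c in [(x,y,z) for x in(1,-1) for y in (1,-1) for z in (-1,0,1,2)]:
    kin.s4,kin.s6,kin.k6=a,b,c
    e=sum((fk(q,[.2,0,.5,.5,0,.2,0])[1].inv()*R.from_euler('xyz',r)).magnitude() for q,p,r in data)
    if best is None or e<best[0]: best=(e,a,b,c)
print(best); kin.s4,kin.s6,kin.k6=best[1:]
f=lambda P:np.r_[np.concatenate([fk(q,P)[0]-p for q,p,r in data]),.01*(P-[.3,0,.5,.5,0,.25,0])]
o=least_squares(f,[.3,0,.5,.5,0,.25,0]); print(o.x.round(3),np.abs(o.fun[:12]).max())
np.save("P.npy",np.r_[o.x,best[1:]])
E
```

```text
(0.012616161080142683, 1, 1, 1)
[ 0.025 -0.006  0.718  0.395  0.134  0.141  0.   ] 0.057933276155912566
```

```bash
cat > kin2.py <<'E'
from kin import *
def fk2(q,P):
    h,r0,L1,L2,a,Lt,oy,ox,oy2=P
    A=Q([0,0,1],q[0]);B=A*Q([0,1,0],q[1]);D=B*Q([0,1,0],q[2]);E0=D*Q([0,0,1],q[3]);E=E0*Q([0,1,0],q[4])
    F=E*Q([0,0,1],q[5]+np.pi/2)
    el=A.apply([r0,0,h])+B.apply([0,0,L1]); w=el+D.apply([a,oy,L2]); w2=w+E.apply([ox,oy2,0])
    return w2+F.apply([0,0,Lt]),F,w2,el
E
python3 - <<'E'
from kin2 import *
P0=np.array([.25,0,.5,.5,0,.25,0.03,0,.03])
f=lambda P:np.r_[np.concatenate([fk2(q,P)[0]-p for q,p,r in data]),.003*(P-P0)]
o=least_squares(f,P0); print(o.x.round(3),o.fun[:12].round(4)); np.save("P.npy",o.x)
E
```

```text
[ 0.226  0.012  0.536  0.397  0.02   0.284  0.065 -0.013  0.001] [ 0.0001  0.     -0.     -0.0011  0.0001  0.0002 -0.0003  0.0001  0.0001
  0.0013 -0.0002 -0.0003]
```

```bash
cat >> h.py <<'E'
PAD=np.array([.516,-.272,.004])
off_t=Rp.inv().apply(Tp-C)   # TCP minus bottle centre in tool frame
def place(psi,dz=0,tilt=np.pi/2-TH):
    Rq=frame([np.cos(psi),np.sin(psi),0],tilt)
    return PAD+[0,0,.0575+dz]+Rq.apply(off_t),Rq
E
cat > ik.py <<'E'
from kin2 import *
P=np.load("P.npy")
lo=np.array([-3.1,-.84,.05,-1.13,.06,-2.69]);hi=np.array([3.1,2.19,2.79,4.28,2.93,2.69])
def ik(t,Rt,q0):
    f=lambda q:np.r_[(fk2(q,P)[0]-t)*3,(fk2(q,P)[1].inv()*Rt).as_rotvec()]
    o=least_squares(f,np.clip(q0,lo+.01,hi-.01),bounds=(lo,hi)); return o.x,np.abs(o.fun).max()
E
python3 - <<'E'
from ik import *
import itertools
for psi in np.radians([-60,-30,0,20,40,60,80,100]):
    t,Rt=place(psi); sols=[]
    for q0 in itertools.product([-.8,0,-1.5],[.6,1.2],[1.5,2.2],[-.8,.8,2.5],[.6,1.5],[0,1.5,-1.5]):
        q,e=ik(t,Rt,q0)
        if e<.003 and not any(np.abs(q-s).max()<.05 for s in sols): sols.append(q)
    print(round(np.degrees(psi)),t.round(3))
    for s in sols:
        _,_,w,el=fk2(s,P); print("   ",s.round(2),"wrist",w.round(2),"elb z",el[2].round(2))
E
```

```text
-60 [ 0.522 -0.283  0.051]
    [-0.35  0.79  2.27  3.87  0.99 -1.63] wrist [ 0.4  -0.07  0.19] elb z 0.6
-30 [ 0.527 -0.278  0.051]
    [-0.64  0.8   2.41  3.03  1.11 -1.58] wrist [ 0.31 -0.16  0.19] elb z 0.6
0 [ 0.529 -0.272  0.051]
    [-0.92  0.79  2.31  2.21  1.02 -1.53] wrist [ 0.28 -0.27  0.19] elb z 0.6
20 [ 0.528 -0.268  0.051]
    [-1.    0.8   2.15  1.68  1.01 -1.35] wrist [ 0.3  -0.35  0.19] elb z 0.6
40 [ 0.526 -0.264  0.051]
    [-1.01  0.84  1.95  1.25  1.13 -1.18] wrist [ 0.34 -0.42  0.19] elb z 0.58
60 [ 0.522 -0.261  0.051]
    [-0.97  0.9   1.73  0.94  1.31 -1.1 ] wrist [ 0.4  -0.47  0.19] elb z 0.56
80 [ 0.518 -0.259  0.051]
    [-0.91  0.97  1.52  0.7   1.53 -1.1 ] wrist [ 0.48 -0.5   0.19] elb z 0.53
100 [ 0.514 -0.259  0.051]
    [-0.82  1.03  1.33  0.5   1.73 -1.17] wrist [ 0.56 -0.5   0.19] elb z 0.5
```

Run:
```python
from ik import *
s,p,r=state()
PSI=np.radians(50)
az=np.radians(84)
W1=(np.array([.45,.03,.27]),frame([np.cos(az),np.sin(az),0],np.radians(15)))
W2=place(PSI,.12); W3=place(PSI,0)
q=np.array(s["joint_pos"]);cur=(p,r)
for W in (W1,W2,W3):
    rv=(cur[1].inv()*W[1]).as_rotvec(); print("seg",rv.round(2),np.linalg.norm(W[0]-cur[0]).round(3))
    for f in np.linspace(.2,1,5):
        t=cur[0]+(W[0]-cur[0])*f; q,e=ik(t,cur[1]*R.from_rotvec(rv*f),q); print(q.round(2),round(e,4),fk2(q,P)[2].round(2))
    cur=W
plan(*W1)
```

```text
seg [0.08 0.76 0.6 ] 0.299
[ 0.47  0.5   1.87 -0.51  0.84  0.46] 0.0 [0.45 0.31 0.4 ]
[ 0.32  0.38  1.93 -0.3   0.82  0.28] 0.0 [0.46 0.23 0.44]
[ 0.15  0.27  1.96 -0.07  0.86  0.06] 0.0 [0.46 0.14 0.48]
[-0.04  0.19  1.96  0.13  0.96 -0.13] 0.0 [0.45 0.05 0.52]
[-0.24  0.15  1.94  0.29  1.11 -0.27] 0.0 [ 0.44 -0.04  0.54]
seg [-0.37  0.76  0.48] 0.317
[-0.45  0.2   1.97  0.47  1.09 -0.49] 0.0 [ 0.43 -0.14  0.51]
[-0.63  0.29  1.98  0.64  1.11 -0.67] 0.0 [ 0.42 -0.23  0.47]
[-0.78  0.4   1.95  0.79  1.16 -0.81] 0.0 [ 0.4  -0.31  0.42]
[-0.9   0.53  1.9   0.91  1.24 -0.89] 0.0 [ 0.38 -0.38  0.37]
[-1.    0.66  1.83  1.02  1.33 -0.93] 0.0 [ 0.37 -0.45  0.31]
seg [0. 0. 0.] 0.12
[-1.    0.7   1.83  1.03  1.3  -0.97] 0.0 [ 0.37 -0.45  0.29]
[-1.    0.74  1.84  1.04  1.28 -1.01] 0.0 [ 0.37 -0.45  0.27]
[-1.    0.78  1.84  1.06  1.26 -1.05] 0.0 [ 0.37 -0.45  0.24]
[-0.99  0.83  1.84  1.07  1.23 -1.09] 0.0 [ 0.37 -0.45  0.22]
[-0.99  0.87  1.84  1.08  1.21 -1.13] 0.0 [ 0.37 -0.45  0.19]
t 3.63 dist 0.2993 rot [0.08  0.761 0.605] rows 8 joints [ 0.6   0.63  1.79 -0.68  0.91  0.59]
linear [[-30.3, -20.6, -7.5], [-31.0, -18.4, -10.1], [-31.1, -16.1, -13.0], [-31.0, -14.0, -15.8], [-30.2, -11.8, -18.5], [-29.2, -9.7, -21.3], [-27.7, -7.8, -23.9], [-25.8, -6.1, -26.4]]
dr [[0.01, 0.095, 0.076], [0.01, 0.095, 0.075], [0.01, 0.095, 0.076], [0.01, 0.096, 0.075], [0.01, 0.095, 0.076], [0.01, 0.095, 0.076], [0.01, 0.095, 0.075], [0.01, 0.095, 0.076]]
```

Request:
{"name": "play_rows", "arguments": {
  "linear": [
    [-15,-10,-4],
    [-15,-10,-4],
    [-16,-9,-5],
    [-16,-9,-5],
    [-16,-8,-6],
    [-16,-8,-7],
    [-16,-7,-8],
    [-15,-7,-8]
  ],
  "dr": [
    [0.005,0.048,0.038],
    [0.005,0.048,0.038],
    [0.005,0.048,0.038],
    [0.005,0.048,0.038],
    [0.005,0.048,0.038],
    [0.005,0.048,0.038],
    [0.005,0.048,0.038],
    [0.005,0.048,0.038]
  ],
  "grip": [45,45,45,45,45,45,45,45]
}}

```text
clock: 4.3
tool_pos: [0.4799, 0.1449, 0.1818]
tool_rot: [3.082, 0.125, 1.752]
ft_force: [0.3, 0.6, -1.9]
opening: 0.556
```

Request:
{"name": "play_rows", "arguments": {
  "linear": [
    [-15,-6,-9],
    [-15,-6,-10],
    [-15,-5,-10],
    [-14,-5,-11],
    [-14,-4,-12],
    [-14,-4,-12],
    [-13,-3,-13],
    [-13,-3,-13]
  ],
  "dr": [
    [0.005,0.048,0.038],
    [0.005,0.048,0.038],
    [0.005,0.048,0.038],
    [0.005,0.048,0.038],
    [0.005,0.048,0.038],
    [0.005,0.048,0.038],
    [0.005,0.048,0.038],
    [0.005,0.048,0.038]
  ],
  "grip": [45,45,45,45,45,45,45,45]
}}

```text
clock: 4.97
tool_pos: [0.4469, 0.0248, 0.2647]
tool_rot: [-3.139, -0.271, 1.46]
ft_force: [0.2, -0.6, -2.3]
opening: 0.56
```

Run:
```python
from h import *
from rig import manip
s=manip.state();print(s["opening"],s["ft_force"],s["tool_pos"])
plan(*place(np.radians(50),.12),n=16)
cv2.imwrite("pics/scene4.png",manip.camera("scene")["img"])
```

```text
0.5596076957950209 [ 0.15998799 -0.58503925 -2.31741812] [0.44685976 0.02483472 0.26470422]
t 4.97 dist 0.3116 rot [-0.372  0.754  0.475] rows 16 joints [-0.26  0.18  1.93  0.3   1.1  -0.29]
linear [[-18.2, 6.8, 1.0], [-18.1, 7.3, 0.3], [-17.8, 7.9, -0.4], [-17.5, 8.4, -1.0], [-17.2, 8.9, -1.6], [-16.9, 9.5, -2.3], [-16.4, 10.1, -2.7], [-16.0, 10.6, -3.3], [-15.5, 11.1, -3.8], [-15.0, 11.7, -4.3], [-14.4, 12.3, -4.7], [-13.9, 12.7, -5.0], [-13.1, 13.3, -5.4], [-12.6, 13.8, -5.6], [-11.8, 14.3, -5.9], [-11.1, 14.8, -6.1]]
dr [[-0.023, 0.047, 0.03], [-0.023, 0.047, 0.029], [-0.024, 0.047, 0.03], [-0.023, 0.047, 0.03], [-0.023, 0.048, 0.029], [-0.023, 0.047, 0.03], [-0.024, 0.047, 0.03], [-0.023, 0.047, 0.029], [-0.023, 0.047, 0.03], [-0.023, 0.047, 0.03], [-0.023, 0.047, 0.029], [-0.024, 0.047, 0.03], [-0.023, 0.047, 0.03], [-0.023, 0.047, 0.029], [-0.023, 0.048, 0.03], [-0.024, 0.047, 0.03]]
```

View pics/scene4.png

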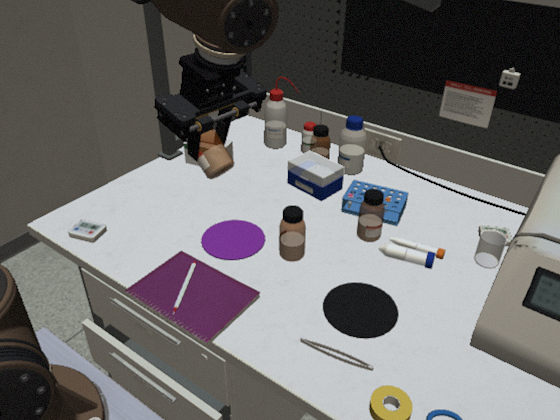

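Request:
{"name": "play_rows", "arguments": {
  "linear": [
    [-18,7,1],
    [-18,7,0],
    [-18,8,0],
    [-18,8,-1],
    [-17,9,-2],
    [-17,10,-2],
    [-16,10,-3],
    [-16,11,-3]
  ],
  "dr": [
    [-0.023,0.047,0.03],
    [-0.023,0.047,0.03],
    [-0.023,0.047,0.03],
    [-0.023,0.047,0.03],
    [-0.023,0.047,0.03],
    [-0.023,0.047,0.03],
    [-0.023,0.047,0.03],
    [-0.023,0.047,0.03]
  ],
  "grip": [45,45,45,45,45,45,45,45]
}}

```text
clock: 5.68
tool_pos: [0.4866, -0.119, 0.2174]
tool_rot: [3.072, -0.657, 1.208]
ft_force: [0.7, -0.1, -0.3]
opening: 0.562
```

Request:
{"name": "play_rows", "arguments": {
  "linear": [
    [-16,11,-4],
    [-15,12,-4],
    [-14,12,-5],
    [-14,13,-5],
    [-13,13,-5],
    [-13,14,-6],
    [-12,14,-6],
    [-11,15,-6]
  ],
  "dr": [
    [-0.023,0.047,0.03],
    [-0.023,0.047,0.03],
    [-0.023,0.047,0.03],
    [-0.023,0.047,0.03],
    [-0.023,0.047,0.03],
    [-0.023,0.047,0.03],
    [-0.023,0.047,0.03],
    [-0.023,0.047,0.03]
  ],
  "grip": [45,45,45,45,45,45,45,45]
}}

```text
clock: 6.35
tool_pos: [0.5249, -0.2629, 0.1701]
tool_rot: [-3.131, -1.045, 0.861]
ft_force: [-0.5, 0.1, -2.0]
opening: 0.557
```

Request:
{"name": "play_rows", "arguments": {
  "linear": [
    [0,0,0],
    [0,0,0]
  ],
  "dr": [
    [0,0,0],
    [0,0,0]
  ],
  "grip": [45,45]
}}

```text
clock: 6.52
tool_pos: [0.5246, -0.2623, 0.1699]
tool_rot: [-3.13, -1.043, 0.862]
ft_force: [0.0, 0.4, -1.5]
opening: 0.557
```

Run:
```python
from h import *
from rig import manip
s,p,r=state();print(s["opening"],s["ft_force"])
print("centre pred",p-r.apply(off_t),"bottle axis pred",r.apply(Rp.inv().apply(d)))
plan(*place(np.radians(50),.06))
import pickle
cc={n:manip.camera(n) for n in("scene","side")};pickle.dump(cc,open("c5.pkl","wb"))
for n in cc: cv2.imwrite(f"pics/{n}5.png",cc[n]["img"])
```

```text
0.5569454599367119 [ 0.02325652  0.44415507 -1.49071308]
centre pred [ 0.51631291 -0.27219903  0.18043661] bottle axis pred [ 7.02182321e-03 -5.13567775e-04  9.99975215e-01]
t 6.52 dist 0.0589 rot [-0.002  0.004 -0.005] rows 2 joints [-0.98  0.66  1.83  1.03  1.32 -0.92]
linear [[-25.4, 0.0, 14.8], [-25.5, -0.1, 14.8]]
dr [[-0.001, 0.002, -0.003], [-0.001, 0.002, -0.002]]
```

View pics/scene5.png

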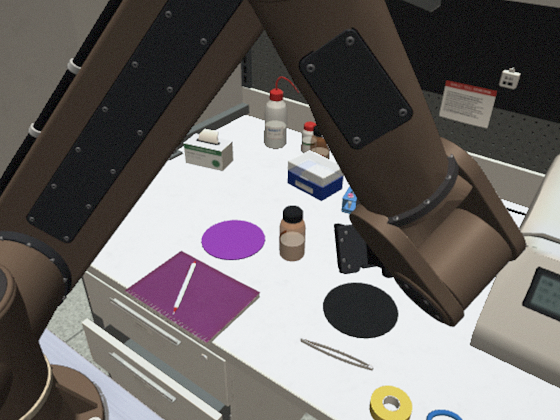

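View pics/side5.png

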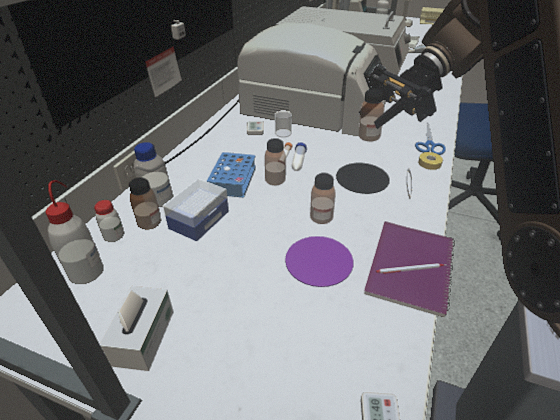

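Run:
```python
from h import *
import pickle
c=pickle.load(open("c5.pkl","rb"))["side"]
ctr=np.array([.5163,-.2722,.1804])
im=cv2.resize(c["img"][70:160,330:450],None,fx=6,fy=6,interpolation=cv2.INTER_CUBIC)
g=lambda p:tuple(int(round(6*v)) for v in (proj(c,p)[0]-330,proj(c,p)[1]-70))
for zz,r in((-.0575,.027),(.0225,.027),(.0575,.02),(.04,.02)):
    for f in np.linspace(0,6.28,40): cv2.circle(im,g(ctr+[r*np.cos(f),r*np.sin(f),zz]),1,(0,255,0),-1)
cv2.imwrite("pics/chk5.png",im)
```

```text
(no output)
```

View pics/chk5.png

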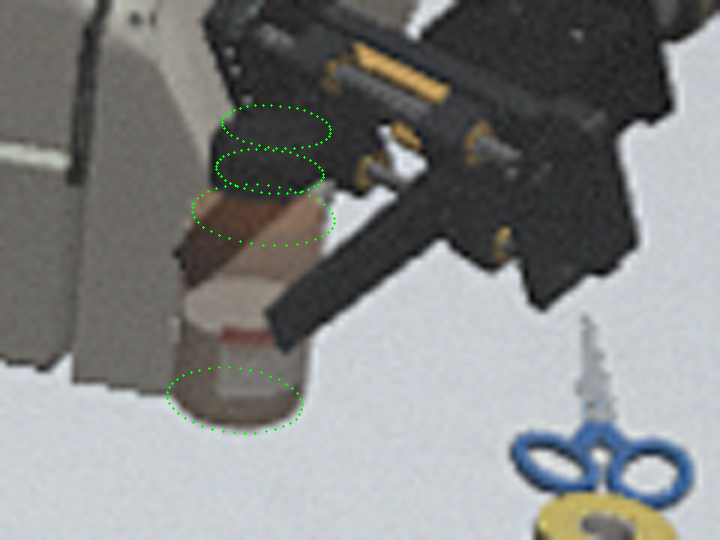

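Request:
{"name": "play_rows", "arguments": {
  "linear": [
    [-19,0,11],
    [-19,0,11],
    [-19,0,11],
    [-19,0,11],
    [-9,0,5],
    [0,0,0],
    [0,0,0]
  ],
  "dr": [
    [-0.001,0.002,-0.003],
    [-0.001,0.002,-0.002],
    [0,0,0],
    [0,0,0],
    [0,0,0],
    [0,0,0],
    [0,0,0]
  ],
  "grip": [45,45,45,45,45,45,45]
}}

```text
clock: 7.2
tool_pos: [0.5256, -0.2614, 0.0743]
tool_rot: [3.135, -1.047, 0.88]
ft_force: [0.3, -0.4, -1.9]
opening: 0.557
```

Run:
```python
from h import *
from rig import manip
s,p,r=state();print(s["opening"],s["ft_force"])
ctr=p-r.apply(off_t); ax=r.apply(Rp.inv().apply(d)); print("centre pred",ctr,"axis",ax)
plan(*place(np.radians(50),.002),n=5)
c=manip.camera("side")
im=cv2.resize(c["img"][105:215,320:440],None,fx=5,fy=5,interpolation=cv2.INTER_CUBIC)
g=lambda p:tuple(int(round(5*v)) for v in (proj(c,p)[0]-320,proj(c,p)[1]-105))
for zz,rr in((-.0575,.027),(.0225,.027),(.0575,.02)):
    for f in np.linspace(0,6.28,40): cv2.circle(im,g(ctr+[rr*np.cos(f),rr*np.sin(f),zz]),1,(0,255,0),-1)
cv2.imwrite("pics/chk6.png",im)
```

```text
0.5571738167940973 [ 0.26981161 -0.43798903 -1.85274514]
centre pred [ 0.51728834 -0.27139032  0.084775  ] axis [-0.00253795  0.00194955  0.99999488]
t 7.2 dist 0.0213 rot [-0.    -0.     0.004] rows 5 joints [-0.98  0.82  1.86  1.08  1.23 -1.1 ]
linear [[-3.8, -0.1, 1.9], [-3.8, -0.2, 1.9], [-3.8, -0.1, 1.9], [-3.9, -0.1, 1.9], [-3.8, -0.1, 1.9]]
dr [[-0.0, -0.0, 0.001], [-0.0, -0.0, 0.001], [-0.0, -0.0, 0.0], [-0.0, -0.0, 0.001], [-0.0, -0.0, 0.001]]
```

View pics/chk6.png

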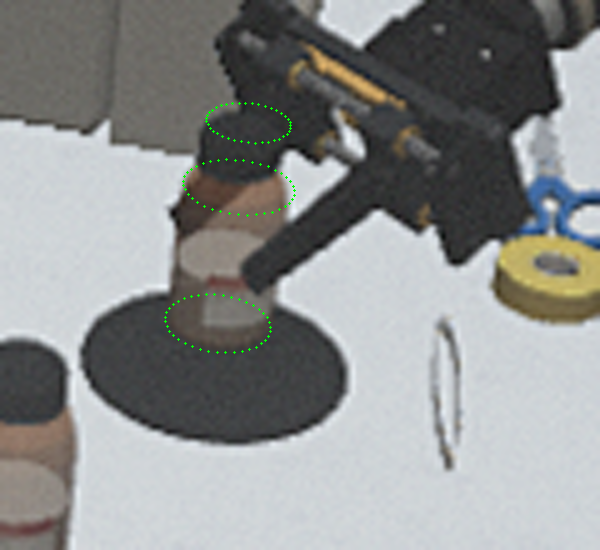

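Run:
```python
from h import *
from rig import manip
s,p,r=state()
ctr=p-r.apply(off_t)
out=[]
yj=r.apply([0,1,0]); g0=p-.015*r.apply([0,0,1]) # pivot on bottle axis at grasp
def draw(n,c,x0,y0,w,h,f):
    im=cv2.resize(c["img"][y0:y0+h,x0:x0+w],None,fx=f,fy=f,interpolation=cv2.INTER_CUBIC)
    for tilt,col in((0,(0,255,0)),(5,(0,0,255))):
        Rt=R.from_rotvec(yj*np.radians(-tilt*SG))
        for zz,rr in((-.0575,.027),(.0225,.027),(.0395,.02),(.0575,.02)):
            for a in np.linspace(0,6.28,50):
                q=g0+Rt.apply(ctr+[rr*np.cos(a),rr*np.sin(a),zz]-g0); u=proj(c,q)
                cv2.circle(im,(int(f*(u[0]-x0)),int(f*(u[1]-y0))),1,col,-1)
    cv2.imwrite(f"pics/t_{n}.png",im)
# sign so that cap leans along forward tool dir
fwd=r.apply([0,0,1]); SG=1 if (R.from_rotvec(-yj*.1).apply([0,0,1])@fwd)>(R.from_rotvec(yj*.1).apply([0,0,1])@fwd) else -1
draw("side",manip.camera("side"),345,115,60,70,9)
draw("wrist",manip.camera("wrist"),200,120,150,150,4)
```

```text
(no output)
```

View pics/t_side.png

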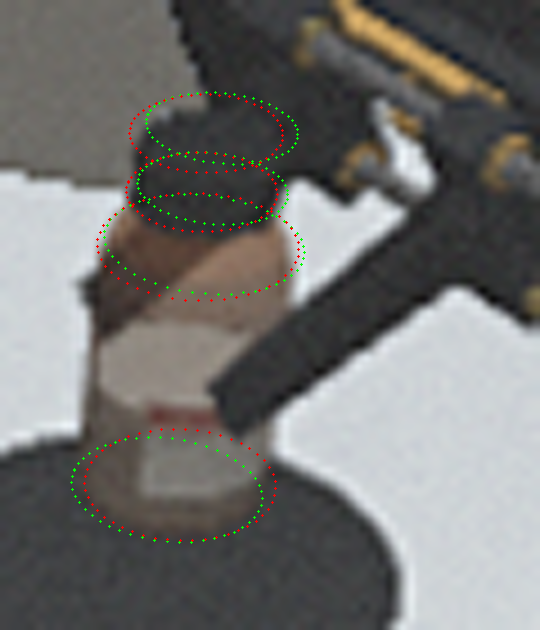

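View pics/t_wrist.png

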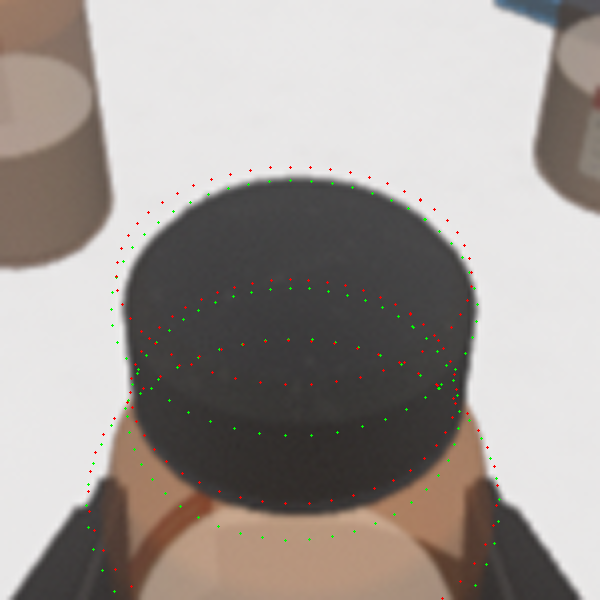

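Request:
{"name": "play_rows", "arguments": {
  "linear": [
    [-4,0,2],
    [-4,0,2],
    [-4,0,2],
    [-3,0,2],
    [0,0,0],
    [0,0,0]
  ],
  "dr": [
    [0,0.009,0.001],
    [0,0.009,0.001],
    [0,0.009,0.001],
    [0,0.008,0],
    [0,0,0],
    [0,0,0]
  ],
  "grip": [45,45,45,45,45,45]
}}

```text
clock: 7.85
tool_pos: [0.5252, -0.2621, 0.0562]
tool_rot: [-3.141, -1.083, 0.872]
ft_force: [0.5, 0.5, 0.0]
opening: 0.557
```

Run:
```python
from h import *
from rig import manip
s,p,r=state();print(s["opening"],s["ft_force"],s["moment"])
ctr=p-r.apply(off_t); print("centre pred",ctr,"gap mm",1000*(ctr[2]-.0615))
c=manip.camera("side")
cv2.imwrite("pics/s7.png",cv2.resize(c["img"][110:220,310:430],None,fx=5,fy=5,interpolation=cv2.INTER_CUBIC))
```

```text
0.5565107804747306 [0.5455761  0.45079601 0.04595704] [-0.60422047  0.52209381 -0.01785221]
centre pred [ 0.51657608 -0.27229403  0.06622164] gap mm 4.721642642167873
```

View pics/s7.png

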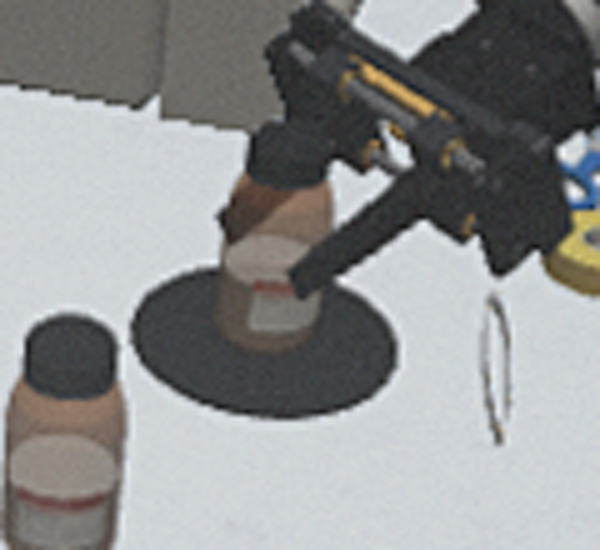

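Request:
{"name": "play_rows", "arguments": {
  "linear": [
    [0,0,0],
    [0,0,0]
  ],
  "dr": [
    [0,0,0],
    [0,0,0]
  ],
  "grip": [45,45]
}}

```text
clock: 8.07
tool_pos: [0.5254, -0.2621, 0.0569]
tool_rot: [3.139, -1.082, 0.875]
ft_force: [-0.1, 0.4, -2.0]
opening: 0.559
```

Request:
{"name": "play_rows", "arguments": {
  "linear": [
    [-0.9,0,0.5],
    [0,0,0],
    [0,0,0]
  ],
  "dr": [
    [0,0,0],
    [0,0,0],
    [0,0,0]
  ],
  "grip": [45,45,45]
}}

```text
clock: 8.32
tool_pos: [0.5253, -0.2621, 0.0557]
tool_rot: [3.14, -1.082, 0.874]
ft_force: [-0.7, 0.1, -1.4]
opening: 0.557
```

Not in contact yet: the weight of about -1.7 N is still on the wrist. I continue in millimetre steps.

Request:
{"name": "play_rows", "arguments": {
  "linear": [
    [-0.9,0,0.5],
    [0,0,0],
    [0,0,0]
  ],
  "dr": [
    [0,0,0],
    [0,0,0],
    [0,0,0]
  ],
  "grip": [45,45,45]
}}

```text
clock: 8.57
tool_pos: [0.5253, -0.2621, 0.0546]
tool_rot: [3.14, -1.082, 0.874]
ft_force: [-0.9, -0.3, -0.9]
opening: 0.561
```

Request:
{"name": "play_rows", "arguments": {
  "linear": [
    [-0.9,0,0.5],
    [0,0,0],
    [0,0,0]
  ],
  "dr": [
    [0,0,0],
    [0,0,0],
    [0,0,0]
  ],
  "grip": [45,45,45]
}}

```text
clock: 8.82
tool_pos: [0.5253, -0.262, 0.0535]
tool_rot: [3.14, -1.082, 0.874]
ft_force: [-0.1, 0.6, -2.4]
opening: 0.558
```

Request:
{"name": "play_rows", "arguments": {
  "linear": [
    [-0.9,0,0.5],
    [0,0,0],
    [0,0,0]
  ],
  "dr": [
    [0,0,0],
    [0,0,0],
    [0,0,0]
  ],
  "grip": [45,45,45]
}}

```text
clock: 9.07
tool_pos: [0.5253, -0.262, 0.0525]
tool_rot: [3.14, -1.082, 0.874]
ft_force: [-0.8, 0.5, -0.7]
opening: 0.555
```

Request:
{"name": "play_rows", "arguments": {
  "linear": [
    [-0.9,0,0.5],
    [0,0,0],
    [0,0,0]
  ],
  "dr": [
    [0,0,0],
    [0,0,0],
    [0,0,0]
  ],
  "grip": [45,45,45]
}}

```text
clock: 9.32
tool_pos: [0.5254, -0.2621, 0.0516]
tool_rot: [3.14, -1.082, 0.874]
ft_force: [-0.5, -0.2, -0.7]
opening: 0.559
```

Run:
```python
from h import *
from rig import manip
s,p,r=state();print(s["ft_force"],s["moment"]); print(p-r.apply(off_t))
c=manip.camera("side")
cv2.imwrite("pics/s8.png",cv2.resize(c["img"][110:220,310:430],None,fx=5,fy=5,interpolation=cv2.INTER_CUBIC))
```

```text
[-0.51499839 -0.1624234  -0.71268627] [-0.54969435  0.42607267 -0.00655383]
[ 0.51676492 -0.27230973  0.06164807]
```

View pics/s8.png

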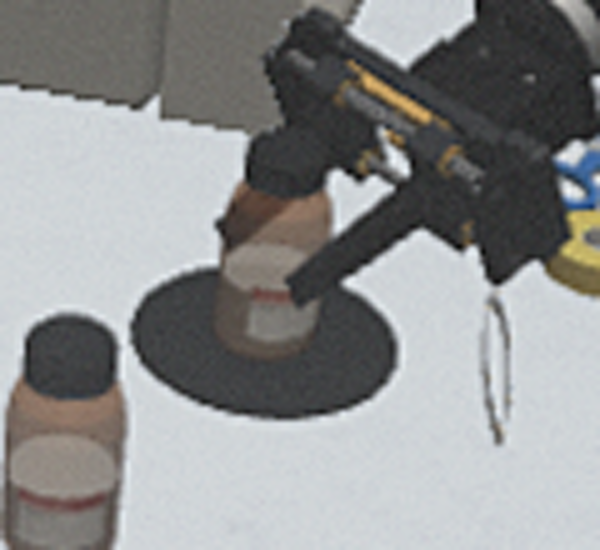

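Request:
{"name": "play_rows", "arguments": {
  "linear": [
    [-0.9,0,0.5],
    [0,0,0],
    [0,0,0]
  ],
  "dr": [
    [0,0,0],
    [0,0,0],
    [0,0,0]
  ],
  "grip": [45,45,45]
}}

```text
clock: 9.62
tool_pos: [0.5254, -0.262, 0.0515]
tool_rot: [3.139, -1.084, 0.875]
ft_force: [-1.9, 0.3, 7.6]
opening: 0.56
```

Request:
{"name": "play_rows", "arguments": {
  "linear": [
    [0,0,0]
  ],
  "dr": [
    [0,0,0]
  ],
  "grip": [45]
}}

```text
clock: 9.7
tool_pos: [0.5254, -0.2619, 0.0515]
tool_rot: [3.139, -1.084, 0.875]
ft_force: [-3.1, -0.7, 6.9]
opening: 0.561
```

Run:
```python
from h import *
s,p,r=state();print(s["ft_force"],s["moment"],p-r.apply(off_t))
```

```text
[-3.07465335 -0.71750491  6.88549524] [ 0.39700194 -0.06529632  0.21379379] [ 0.51683658 -0.27217225  0.06150317]
```

Contact occurs at the predicted height, with about 9 N on the pad. I ease the grip, then open.

Request:
{"name": "play_rows", "arguments": {
  "linear": [
    [0.4,0,-0.2],
    [0,0,0],
    [0,0,0]
  ],
  "dr": [
    [0,0,0],
    [0,0,0],
    [0,0,0]
  ],
  "grip": [45,45,45],
  "force": 4
}}

```text
clock: 9.95
tool_pos: [0.5254, -0.2619, 0.0512]
tool_rot: [3.14, -1.083, 0.874]
ft_force: [-1.1, -0.0, 4.1]
opening: 0.563
```

Request:
{"name": "play_rows", "arguments": {
  "linear": [
    [0,0,0],
    [0,0,0],
    [0,0,0],
    [0,0,0],
    [0,0,0],
    [0,0,0],
    [0,0,0],
    [0,0,0]
  ],
  "dr": [
    [0,0,0],
    [0,0,0],
    [0,0,0],
    [0,0,0],
    [0,0,0],
    [0,0,0],
    [0,0,0],
    [0,0,0]
  ],
  "grip": [54,56,58,62,70,80,95,95]
}}

```text
clock: 10.62
tool_pos: [0.5254, -0.262, 0.0509]
tool_rot: [3.14, -1.082, 0.874]
ft_force: [-0.3, 1.0, -0.6]
opening: 0.876
```

Request:
{"name": "play_rows", "arguments": {
  "linear": [
    [0,0,0],
    [0,0,0],
    [0,0,0]
  ],
  "dr": [
    [0,0,0],
    [0,0,0],
    [0,0,0]
  ],
  "grip": [95,95,95]
}}

```text
clock: 10.87
tool_pos: [0.5254, -0.262, 0.051]
tool_rot: [3.14, -1.082, 0.874]
ft_force: [-0.1, -0.0, 0.2]
opening: 0.998
```

Run:
```python
from h import *
from rig import manip
c=manip.camera("side")
w=manip.camera("wrist")
cv2.imwrite("pics/s9.png",np.hstack([cv2.resize(c["img"][110:220,310:430],(400,367)),cv2.resize(w["img"],(400,367))]))
s=manip.state();print(s["opening"],s["ft_force"])
```

```text
0.9998514598274125 [0.08837483 0.59567211 0.15766322]
```

View pics/s9.png

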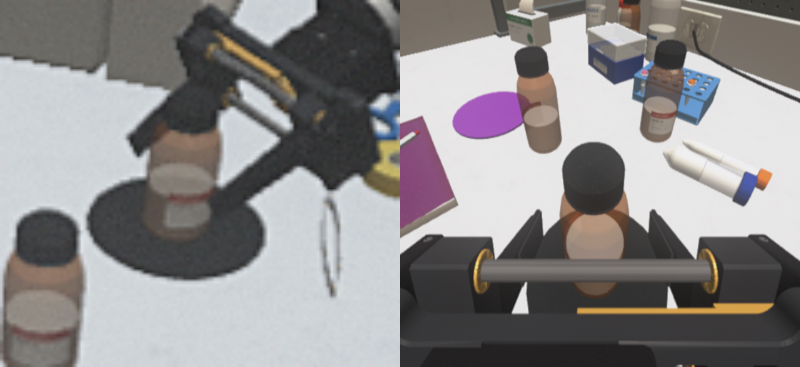

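The bottle stands upright on the pad (side crop (183,165), cap up) with both fingers clear. I retreat along the tool.

Request:
{"name": "play_rows", "arguments": {
  "linear": [
    [0,0,-10],
    [0,0,-15],
    [0,0,-20],
    [0,0,-20],
    [0,0,-20],
    [0,0,-20],
    [0,0,-20],
    [0,0,0]
  ],
  "dr": [
    [0,0,0],
    [0,0,0],
    [0,0,0],
    [0,0,0],
    [0,0,0],
    [0,0,0],
    [0,0,0],
    [0,0,0]
  ],
  "grip": [95,95,95,95,95,95,95,95]
}}

```text
clock: 11.63
tool_pos: [0.4524, -0.3503, 0.1116]
tool_rot: [3.133, -1.08, 0.877]
ft_force: [-0.5, -0.8, -0.5]
opening: 0.999
```

Run:
```python
from h import *
from rig import manip
s,p,r=state();print(s["clock"],p,s["ft_force"],s["joint_velocities"].round(3))
c=manip.camera("side");a=manip.camera("scene")
cv2.imwrite("pics/s10.png",c["img"]);cv2.imwrite("pics/sc10.png",a["img"])
im=cv2.resize(c["img"][110:220,310:430],None,fx=5,fy=5,interpolation=cv2.INTER_CUBIC)
for cc in ([.516,-.272,.0615],):
  for zz,rr in((-.0575,.027),(.0225,.027),(.0575,.02)):
    for f in np.linspace(0,6.28,40):
        u=proj(c,np.array(cc)+[rr*np.cos(f),rr*np.sin(f),zz]); cv2.circle(im,(int(5*(u[0]-310)),int(5*(u[1]-110))),1,(0,255,0),-1)
cv2.imwrite("pics/chk10.png",im)
```

```text
11.6333 [ 0.45244886 -0.35030564  0.11156357] [-0.48584153 -0.78687976 -0.45425361] [ 0.043  0.021  0.044  0.046 -0.047 -0.028]
```

View pics/chk10.png

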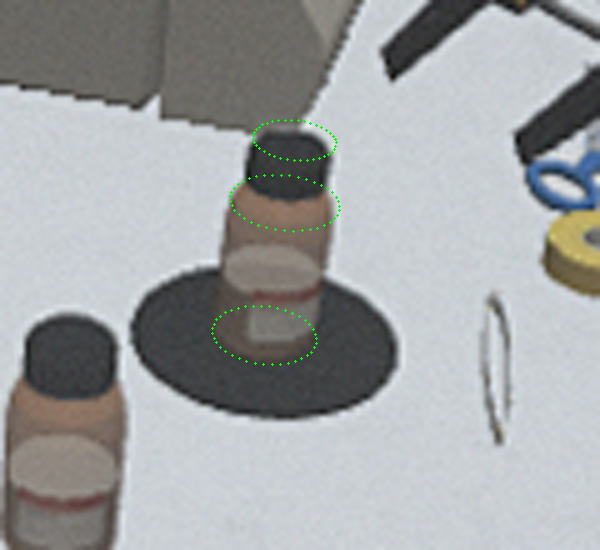

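View pics/sc10.png

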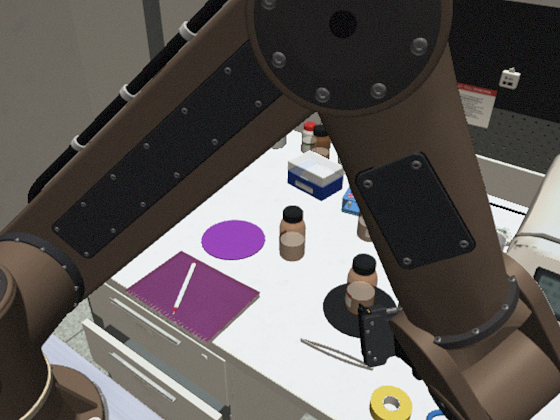

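View pics/s10.png

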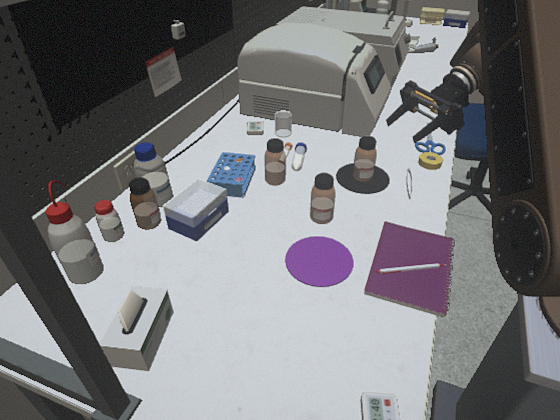

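The bottle stands free, cap up, well inside the pad (side (365,162), scene (362,285)). The other bottles are still at side (322,200) and (275,162), and the gripper is clear. I let it settle and hand in.

Request:
{"name": "play_rows", "arguments": {
  "linear": [
    [0,0,0],
    [0,0,0],
    [0,0,0],
    [0,0,0]
  ],
  "dr": [
    [0,0,0],
    [0,0,0],
    [0,0,0],
    [0,0,0]
  ],
  "grip": [95,95,95,95]
}}

```text
clock: 12.07
tool_pos: [0.4546, -0.346, 0.1094]
tool_rot: [3.141, -1.083, 0.873]
ft_force: [-0.6, 0.6, 0.8]
opening: 0.998
```

Run:
```python
from rig import manip
print(manip.hand_in())
```

```text
the job is handed in; nothing more can be done
None
```

The brown bottle now stands upright, cap up, near the centre of the black pad, and the job was handed in at about 12 s. I gripped it across its body with the tool tilted 30 degrees and turned it 90 degrees in the air. I then lowered it in 1 mm steps until it touched (about 9 N, at the predicted height), eased the grip, opened and backed away.

- **Last checks:** the scene and side pictures show the bottle standing free, well inside the pad's edge. The two standing bottles look unmoved in the side view, and the open gripper is clear of everything with no contact force.
- **One disagreement:** before placing, the side-view overlay suggested a lean of about 2 to 4 degrees, so I corrected by 2 degrees. After release the overlay still showed about the same offset with the bottle standing free. It was therefore probably camera calibration rather than a real lean.

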